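# Reach the scraper through the guard opening

### The job

Pick up the long scraper by its handle and reach it, blade first, from the side where it lies through the opening in the upright guard panel; the blade is a little too wide to go through level, so roll it to the diagonal, without ramming the guard. Once the whole blade is out on the far side, turn it level again and finish still holding the scraper there at the height of the opening, still and touching neither guard nor bench, its rod sticking straight through the opening and the blade just beyond it. Leave the other loose things where they are.

Things in the scene. Friction and masses are not known exactly. Their poses are not given: they have to be found in the camera images.
- scraper: long scraper, 0.25 kg, lying with its blade flat. x: from handle to blade; z: up as it lies. Origin: underside of the handle, right below the centre of mass (weighted handle), so grip here. Wooden handle with flat sides: x = -85 to 45 mm, 24 mm wide (y), z = 0 to 28 mm. Then a round steel rod, 9 mm thick, its axis at z = 14 mm, out to the blade at x = 195 mm (see blade); whole length 315 mm
- blade (a point): centre of the scraper's steel blade, at (212.5, 0, 14) mm in the scraper's frame, same axes. The blade is 35 mm long (x = 195 to 230 mm in the scraper's frame), 116 mm wide (y) and 6 mm thick (z)
- guard: fixed upright grey panel with aluminium edges, 230 mm wide (y), 272 mm high; sheet 12 mm thick (x = -6 to 6 mm), edge posts and top rail 20 mm; two low feet reach 50 mm to both sides in x. Origin on the bench under the middle of the sheet; x points through the opening away from the side where the scraper lies (roughly to the robot's right), z up
- opening (a point): centre of the guard's only opening, 150 mm above the bench, at mid thickness of the sheet; axes as the guard's. A rectangle 110 mm wide (y) and 86 mm high (z): the 116 mm blade does not pass level, but does when centred and rolled about its long axis, either way, by about 24 to 42 degrees, best 35
- bearing: a sealed ball bearing lying flat, 62 mm across, 16 mm high; origin at the centre of its underside; not to be disturbed
- spanner: a combination spanner lying flat, 193 mm long along its y, 8 mm high; origin at the centre of its underside; not to be disturbed
- tape_roll: a roll of brown tape lying flat, 94 mm across, 48 mm high; origin at the centre of its underside; not to be disturbed
- fitting_1: a brass pipe fitting standing on its hex, 27 mm across, 34 mm high, on the far side of the guard; origin at the centre of its underside; not to be disturbed
- fitting_2: a brass pipe fitting standing on its hex, 27 mm across, 34 mm high, on the far side of the guard; origin at the centre of its underside; not to be disturbed

How it is judged:
On the way, in this order (a step that is already met when the one before it is completed fails the run):
1. the scraper is lifted clear of the bench, its blade still on the near side of the guard (height (world z) of each of scraper, blade above 0.03 m and x of blade in the frame of opening below -0.018 m), for 0.1 s.
2. the blade is in the opening (x of blade in the frame of opening between -0.02 and 0.02 m and y of blade in the frame of opening between -0.045 and 0.045 m and z of blade in the frame of opening between -0.035 and 0.035 m).
At the end, for the whole second after the job is handed in: held still in the fingers, handle on the near side: blade centre 28 to 130 mm past the sheet's middle, within 45 mm sideways and 37 mm in height of the opening's centre; level within 12 degrees, pointing within 20 degrees of straight through, off the guard, over 60 mm above the bench (x of blade in the frame of opening between 0.028 and 0.13 m and y of blade in the frame of opening between -0.045 and 0.045 m and z of blade in the frame of opening between -0.037 and 0.037 m and angle between scraper's own z axis and vertical below 0.21 rad and angle between the x axis of scraper and the x axis of guard, either way round below 0.35 rad and contact force between scraper and guard below 0.2 N and contact force between scraper and the fingers above 1 N and height (world z) of scraper above 0.06 m and linear speed of scraper below 0.03 m/s and angular speed of scraper below 0.2 rad/s); the arm keeps its last pose, push and grip.
It fails at once if the scraper rams the guard (over 30 N) (contact force between scraper and guard above 30 N).
It fails at once if one of the other loose things is moved by more than 30 mm (distance of any of bearing, spanner, tape_roll, fitting_1, fitting_2 from where it was at the start of the episode above 0.03 m).
It also fails if it takes over 48 s, if anything falls off the work surface, if the arm or the gripper's body presses on something with over 40 N, if the wrist force passes 120 N, or if a joint passes its speed limit or range.

### The arm

A 6-joint arm with a two-finger parallel gripper is mounted at the origin on the work surface; the furniture and walls round the work are solid. World frame = base frame: x ahead of the robot, y to its left, z up, the work surface at z = 0. Lengths are in m, angles in rad, forces in N, time in s.
With the tool pointing down it reaches from about 0.35 to 0.775 m from the base axis. Payload 7.3 kg.
Tool frame: the origin (TCP) lies at the very end of the fingers, on their centre line; the grasp point (between the pads) lies 19 mm behind it; z points along the fingers, y is the line along which they close (so a half turn about z gives the same grasp; the last joint's range is limited). The gripper opens to 92 mm and grips with 3 to 60 N. Pads are 19 mm wide; open, the fingers measure 130 mm over their backs; the gripper's body (75 mm by 190 mm) begins 47 mm behind the grasp point.
Start: joints at [1.097, 0.342, 1.524, -0, 1.275, -0.146], TCP at [0.169, 0.497, 0.227] pointing down, gripper open.
Joint ranges: [-2.53, 2.53], [-0.77, 2.02], [0.04, 2.7], [-1, 4.14], [0.28, 2.66], [-3.11, 3.11]. Speed limits (rad/s): [2.57, 2.57, 3.14, 3.14, 3.14, 3.14].

### API

Orientations are given as [roll, pitch, yaw] about the fixed x, y, z axes, in that order (R = Rz(yaw) Ry(pitch) Rx(roll)).
In Python, from cell import robot gives the robot as it stands. The module is installed in compiled form; this text tells all that it offers.
- The arm moves only by the tool arm_command, never from a script. Its argument "moves" is a list of rows, each a list of 3 entries, a list of its own where there are three numbers: the shift along the tool's x, y, z in m, then the turn, a rotation vector about the tool's x, y, z in rad, then the finger opening in m, from 0 to 0.0918. In form: [[[dx, dy, dz], [ax, ay, az], claw], ...]. A call has exactly 5 rows; each row is the pose to reach, as a shift and turn from the pose commanded when the call began, along the tool's axes at that moment; what a row does not reach only later rows make up. A row lasts 1/10 s, in which the tool goes at most 50 mm and 8.59 degrees, less where a joint would pass 70% of its speed; a pose out of reach is approached as far as the arm can. A call with a gripper value outside its range is refused whole. The fingers move at their own pace and stop on an object; "squeeze" is the grip in N (left out, the last holds). Time passes only in rows, so rows that repeat a pose let the fingers close, or fill a call up. It gives the time, the measured TCP pose, the force, the opening and the grip force at its end, in the units of the state.
- robot.observe(): the state, without advancing time (a new reading comes with each control period).
- robot.read_camera(name): name is "scene" or "side" or "wrist"; returns the picture (400x640x3 uint8, red, green, blue); there is no depth.
- robot.camera_model(name): a dict with "fx", "fy", "cx", "cy" (pixels), "R" (3x3) and "t" (3): a world point X has camera coordinates R X + t. Camera axes: x right, y down, z forward; pixel columns grow to the right and rows downward; lengths in m; the calibration is good to about 2 mm. A picture is of the moment at which its call begins: read the wrist's pose just before it. camera_model takes no time and is no camera call; for the wrist camera it gives the pose at the moment of the call.
- robot.hand_in(): hands the job in; it is judged then, once.
The state is a dict: "time": time; "qpos": joint angles; "qvel": joint speeds; "joint_efforts": joint torques, N m; "tool_pos": TCP position; "tool_rot": TCP orientation; "contact_force": force on the tool from outside, world axes, zero at the start; "torque": the same for the moment, N m; "opening": finger opening in m; "grip_force": force on a finger pad.
Only numpy, scipy, OpenCV 4.12 (cv2) and the standard library are available. Lean on these libraries where they do the work, as an engineer would, in place of code of your own. Each camera call takes 0.05 s, during which the arm holds its last target. There are 200 camera calls.

## Working session

There is one attempt and no reset: what is moved stays moved. The work goes in short steps, Python scripts to look and compute and a tool call to move; the robot and the scene stay as the last step left them, time stands still between calls to the robot, and variables do not carry over. Pictures are saved under pics/ and viewed, at most 10 in all, crops included, and the job is handed in when it is done.

Besides the shell and the picture viewer there is one more tool, called after "Call:" as name(argument=value, ...) on one line, values as JSON. arm_command: Moves the arm, as the interface text tells. Its arguments: {"type":"object","properties":{"moves":{"type":"array"},"squeeze":{"type":"number"}},"required":["moves"]}

```bash
mkdir -p pics; python3 - <<'E'
from cell import robot
import cv2
print(robot.observe())
for n in("scene","side"):
    im=robot.read_camera(n); cv2.imwrite(f"pics/{n}0.png",cv2.cvtColor(im,cv2.COLOR_RGB2BGR))
    print(n,robot.camera_model(n))
E
```

```text
{'time': 0.0, 'qpos': array([ 1.09699688e+00,  3.42729519e-01,  1.52502388e+00, -2.83714801e-05,
        1.27540717e+00, -1.46005459e-01]), 'qvel': array([-0.00036093,  0.00302057, -0.00127082, -0.00100954, -0.00041277,
        0.0009355 ]), 'joint_efforts': array([ 1.80094712e-04, -4.31237340e+01, -2.44222873e+01,  7.15648220e-02,
        5.59092604e-02, -1.45700860e-04]), 'tool_pos': array([0.16882516, 0.49667676, 0.22603905]), 'tool_rot': array([-3.14003747e+00, -2.01271403e-04,  2.81380679e+00]), 'contact_force': array([-0.2682129 ,  1.00104708, -0.12822679]), 'torque': array([0.02536714, 0.02670788, 0.03023354]), 'grip_force': 0.0, 'opening': 0.09172533968212987}
scene {'fx': 454.9234215870824, 'fy': 454.9234215870824, 'cx': 320.2773884422042, 'cy': 193.21924430493, 'R': array([[ 0.88771339, -0.4601541 , -0.01493818],
       [-0.39560968, -0.74579661, -0.53598545],
       [ 0.23549506,  0.48171115, -0.84409505]]), 't': array([-0.31860421,  0.21330856,  1.28670998])}
side {'fx': 476.7037005716165, 'fy': 476.7037005716165, 'cx': 320.9079245341685, 'cy': 202.9316567601885, 'R': array([[ 0.99917176, -0.0381543 ,  0.01414345],
       [-0.00772382, -0.51909201, -0.85468346],
       [ 0.0399516 ,  0.85386634, -0.51895678]]), 't': array([-0.37354542,  0.11919409,  1.34686076])}
```

View pics/scene0.png

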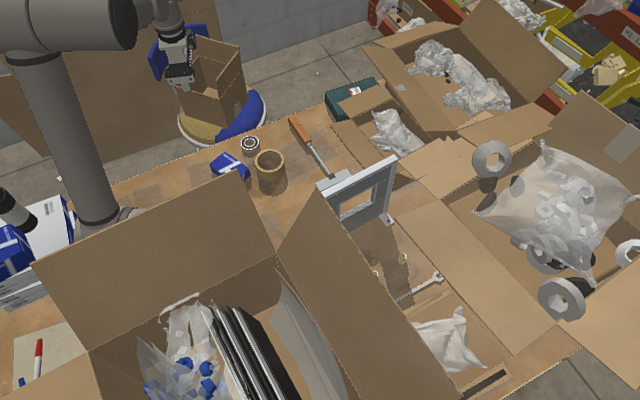

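View pics/side0.png

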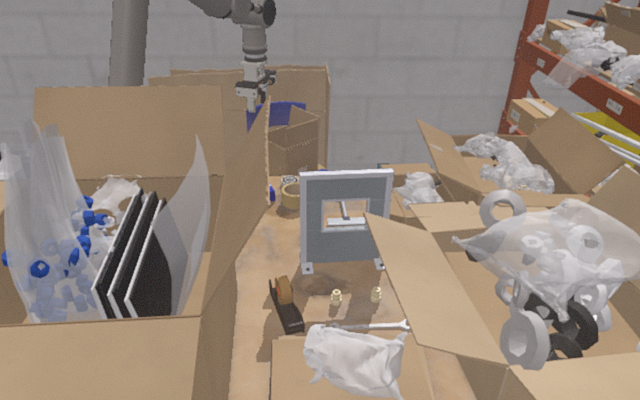

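Scene view: scraper handle at about (300,130), rod running to the blade at (335,180). The guard is at (357,195), the bearing at (250,142) and the tape at (270,172). The side view shows the guard opening at about (345,215), with the fittings and spanner in front of it. I'll enlarge both for accurate pixel positions.

```bash
python3 - <<'E'
import cv2,numpy as np
a=cv2.imread("pics/scene0.png")[105:255,235:435]; b=cv2.imread("pics/side0.png")[160:290,270:430]
cv2.imwrite("pics/c1.png",cv2.resize(a,None,fx=4,fy=4,interpolation=cv2.INTER_CUBIC))
cv2.imwrite("pics/c2.png",cv2.resize(b,None,fx=4,fy=4,interpolation=cv2.INTER_CUBIC))
E
```

```text
(no output)
```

View pics/c1.png

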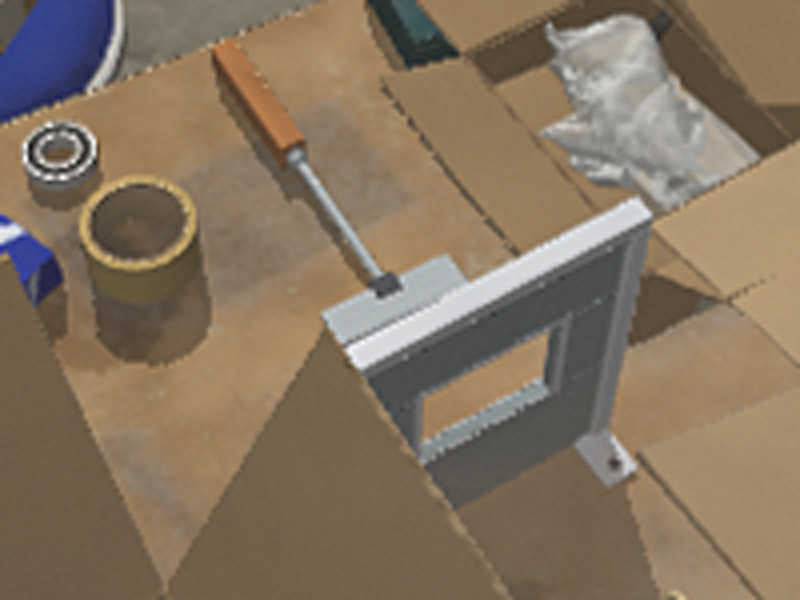

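View pics/c2.png

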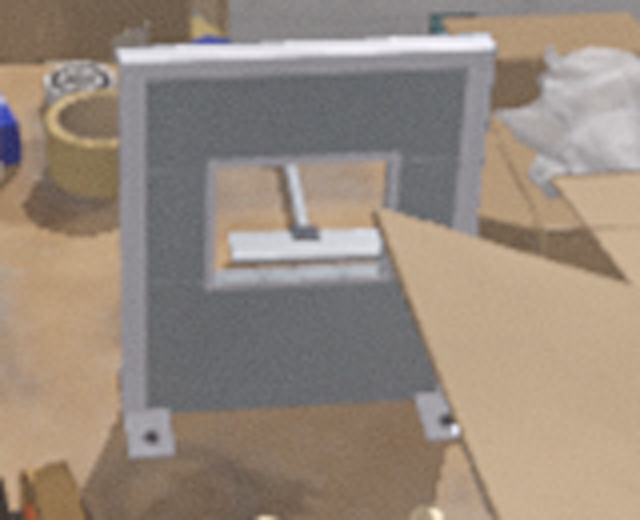

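The crops show clear corners. Scene crop: rail top runs (345,350)–(652,213), and the handle, rod and blade are all visible. Side crop: rail top runs (118,48)–(494,35), with the blade visible through the opening. Next I'll fit both poses.

```bash
cat > h.py <<'E'
import numpy as np,json
from scipy.optimize import least_squares
from scipy.spatial.transform import Rotation as Ro
def proj(cm,X):
    c=np.asarray(X)@cm["R"].T+cm["t"]; return np.c_[cm["fx"]*c[:,0]/c[:,2]+cm["cx"],cm["fy"]*c[:,1]/c[:,2]+cm["cy"]]
def place(p,X): # p: x,y,z,yaw
    c,s=np.cos(p[3]),np.sin(p[3]); return np.asarray(X)@np.array([[c,s,0],[-s,c,0],[0,0,1]])+p[:3]
def fit(obs,p0):
    f=lambda p:np.concatenate([(proj(cm,place(p,np.array(M)/1e3))-np.array(U)).ravel() for cm,M,U in obs])
    r=least_squares(f,p0,loss="soft_l1"); return r.x,r.fun.reshape(-1,2)
E
python3 - <<'E'
from h import *; from cell import robot
S,D=robot.camera_model("scene"),robot.camera_model("side")
s=lambda L:[(235+(u+.5)/4-.5,105+(v+.5)/4-.5) for u,v in L]
d=lambda L:[(270+(u+.5)/4-.5,160+(v+.5)/4-.5) for u,v in L]
g,r=fit([(S,[(10,115,272),(-10,115,272),(10,-115,272),(-10,-115,272)],s([(652,213),(636,197),(365,375),(345,350)])),
 (D,[(-10,-115,272),(10,-115,272),(-10,115,272),(10,115,272)],d([(118,49),(120,64),(493,35),(494,51)]))],[.4,.4,0,-1.57])
print("guard",g,r.round(1).tolist())
p,r=fit([(S,[(-85,12,28),(-85,-12,28),(45,12,28),(45,-12,28),(230,-58,17),(195,58,17),(230,58,17)],s([(238,41),(213,52),(304,138),(281,154),(322,316),(445,255),(468,278)])),
 (D,[(195,0,18),(195,-58,17),(195,58,17)],d([(305,230),(230,235),(381,230)]))],[.4,.6,0,-1.57])
print("scr",p,r.round(1).tolist())
E
```

```text
guard [ 0.43075969 -0.0760044  -0.0023504  -1.50004992] [[1.0, 0.1], [0.3, -1.3], [-4.8, 0.6], [-4.2, 0.8], [0.4, 0.0], [0.5, 0.2], [-0.5, 0.0], [1.2, -0.2]]
scr [ 0.45028551  0.31043913 -0.00617093 -1.55179326] [[-0.6, -1.7], [-0.6, -1.9], [0.6, -0.2], [-0.1, -1.5], [4.1, 6.8], [0.1, -0.8], [-0.1, 1.3], [-0.2, 0.7], [-0.3, 0.1], [-0.3, 0.6]]
```

```bash
cat >> h.py <<'E'
def rel(o,pos,R):
    R0=Ro.from_euler("xyz",o["tool_rot"]); return R0.inv().apply(np.array(pos)-o["tool_pos"]),(R0.inv()*R).as_rotvec()
E
python3 - <<'E'
from h import *; from cell import robot
o=robot.observe()
d,r=rel(o,[.45,.29,.22],Ro.from_euler("xyz",[np.pi,0,1.59]));print(d.round(3),r.round(3))
E
```

```text
[-0.333 -0.105  0.006] [-1.000e-03  1.000e-03  1.224e+00]
```

Call:
arm_command(moves=[[[-0.04,-0.012,0],[0,0,0.14],0.09],[[-0.08,-0.025,0],[0,0,0.28],0.09],[[-0.12,-0.038,0],[0,0,0.42],0.09],[[-0.16,-0.05,0],[0,0,0.56],0.09],[[-0.2,-0.063,0],[0,0,0.7],0.09]])

```text
time: 0.6
tool_pos: [0.3391, 0.3718, 0.2264]
tool_rot: [-3.141, -0.0, 2.108]
contact_force: [0.9, 0.5, -0.3]
opening: 0.0899
grip_force: 0.0
```

```bash
python3 - <<'E'
from h import *; from cell import robot
o=robot.observe();print(o["tool_pos"],o["tool_rot"],o["qpos"])
d,r=rel(o,[.45,.29,.22],Ro.from_euler("xyz",[np.pi,0,1.59]));print(d.round(3),r.round(3))
E
```

```text
[0.33906779 0.37182108 0.22644879] [-3.14107503e+00 -2.71265518e-06  2.10827963e+00] [6.78975473e-01 3.02695392e-01 1.58234569e+00 7.95642484e-05
 1.25706364e+00 1.41467599e-01]
[-0.127  0.053  0.006] [-0.001  0.     0.518]
```

Call:
arm_command(moves=[[[-0.03,0.012,0],[0,0,0.13],0.09],[[-0.06,0.025,0],[0,0,0.26],0.09],[[-0.095,0.04,0.003],[0,0,0.39],0.09],[[-0.127,0.053,0.006],[0,0,0.518],0.09],[[-0.127,0.053,0.006],[0,0,0.518],0.09]])

```text
time: 1.1
tool_pos: [0.4517, 0.2891, 0.2197]
tool_rot: [-3.141, 0.001, 1.589]
contact_force: [0.3, -0.1, 0.2]
opening: 0.09
grip_force: 0.0
```

```bash
python3 - <<'E'
from h import *; from cell import robot
import cv2
o=robot.observe();print(o["tool_pos"],o["tool_rot"],o["qpos"])
cm=robot.camera_model("wrist");im=robot.read_camera("wrist")
cv2.imwrite("pics/w1.png",cv2.cvtColor(im,cv2.COLOR_RGB2BGR))
np.savez("w1.npz",**cm); print(cm)
E
```

```text
[0.45168795 0.28905754 0.21968883] [-3.14130688e+00  1.31567849e-03  1.58868051e+00] [ 4.26978433e-01  3.68826681e-01  1.50393780e+00 -1.14497726e-03
  1.26961389e+00  4.09434524e-01]
{'fx': 344.20839824936553, 'fy': 344.20839824936553, 'cx': 316.20084896141486, 'cy': 196.95281704356873, 'R': array([[ 9.99803650e-01,  1.98140606e-02,  2.53255987e-04],
       [ 1.87398545e-02, -9.49599400e-01,  3.12905411e-01],
       [ 6.44041853e-03, -3.12839227e-01, -9.49784259e-01]]), 't': array([-0.45811119,  0.22939713,  0.47252862])}
```

View pics/w1.png

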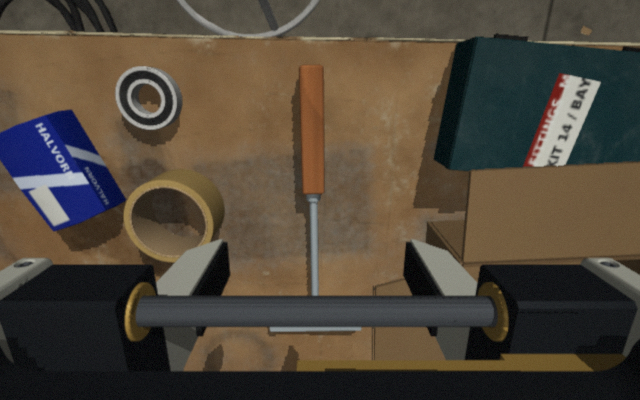

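Wrist view: the handle's top face spans (301–324, 66–194). The rod comes down at x≈314, and the blade's leading edge runs (270,331)–(361,331). The green box lies right of x≈440, and the tape and bearing are to the left. Now I'll refit both poses.

```bash
python3 - <<'E'
from h import *; from cell import robot
S,D,W=robot.camera_model("scene"),robot.camera_model("side"),dict(np.load("w1.npz"))
s=lambda L:[(235+(u+.5)/4-.5,105+(v+.5)/4-.5) for u,v in L]
d=lambda L:[(270+(u+.5)/4-.5,160+(v+.5)/4-.5) for u,v in L]
g,r=fit([(S,[(10,115,272),(-10,115,272)],s([(652,213),(636,197)])),
 (D,[(-10,-115,272),(10,-115,272),(-10,115,272),(10,115,272),(6,-55,193),(6,55,193),(6,-55,107)],d([(118,49),(120,64),(493,35),(494,51),(213,163),(391,155),(213,284)]))],[.4,.4,0,-1.57])
print("guard",g,r.round(1).tolist())
p,r=fit([(S,[(-85,12,28),(-85,-12,28),(45,12,28),(45,-12,28),(195,-58,17),(195,58,17),(230,58,17)],s([(238,41),(213,52),(304,138),(281,154),(322,312),(445,255),(468,278)])),
 (D,[(195,0,18),(195,-58,17),(195,58,17)],d([(305,230),(230,235),(381,230)])),
 (W,[(-85,12,28),(-85,-12,28),(45,12,28),(45,-12,28),(230,58,17),(230,-58,17)],[(323,66),(301,66),(324,194),(302,194),(361,331),(270,331)])],[.4,.6,0,-1.57])
print("scr",p,r.round(1).tolist())
o=robot.observe()
y=p[3]+np.pi # tool yaw
a,b=rel(o,[p[0],p[1],.06],Ro.from_euler("xyz",[np.pi,0,y]));print(a.round(4),b.round(4))
E
```

```text
guard [ 0.42914196 -0.07506442 -0.00219695 -1.5101093 ] [[0.5, 0.3], [-0.2, -1.1], [-0.2, -0.4], [-0.2, -0.3], [-1.1, 0.0], [0.5, -0.2], [0.7, 1.4], [-0.4, 1.7], [0.1, -0.5]]
scr [ 0.44844947  0.30593155 -0.00317492 -1.54040923] [[-0.8, -1.1], [-0.8, -1.3], [0.8, 0.3], [0.1, -0.9], [-0.4, 0.2], [0.8, -0.5], [0.8, 1.6], [0.1, 0.7], [-0.1, 0.2], [-0.0, 0.5], [1.0, -0.5], [-2.1, -0.2], [0.4, 0.8], [0.1, 1.0], [-0.2, -1.0], [-0.3, -0.2]]
[ 0.0157 -0.001   0.1599] [-0.0014  0.0006 -0.0082]
```

Call:
arm_command(moves=[[[0.008,-0.001,0.03],[0,0,-0.008],0.09],[[0.016,-0.001,0.07],[0,0,-0.008],0.09],[[0.016,-0.001,0.11],[0,0,-0.008],0.09],[[0.016,-0.001,0.15],[0,0,-0.008],0.09],[[0.016,-0.001,0.16],[0,0,-0.008],0.09]])

```text
time: 1.65
tool_pos: [0.4441, 0.3071, 0.0569]
tool_rot: [-3.134, 0.003, 1.606]
contact_force: [0.2, -0.5, -0.2]
opening: 0.09
grip_force: 0.0
```

```bash
python3 - <<'E'
from h import *; from cell import robot
import cv2
o=robot.observe();print(o["tool_pos"],o["tool_rot"])
cm=robot.camera_model("wrist");im=robot.read_camera("wrist")
cv2.imwrite("pics/w2.png",cv2.cvtColor(im,cv2.COLOR_RGB2BGR)); np.savez("w2.npz",**cm)
E
```

```text
[0.44406805 0.30714171 0.05692974] [-3.13402058e+00  3.12206682e-03  1.60632044e+00]
```

View pics/w2.png

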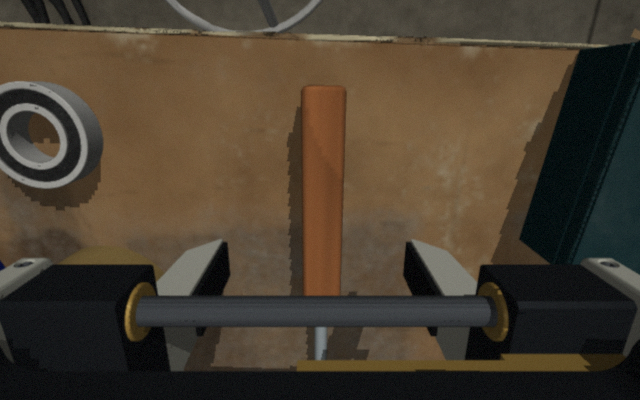

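Close view: the handle's top face spans x = 302–346 with its end at row 87, roughly centred between the fingers. I'll triangulate the handle from the two wrist views.

```bash
python3 - <<'E'
from h import *; from cell import robot
import cv2
A,B=dict(np.load("w1.npz")),dict(np.load("w2.npz"))
P=lambda c:np.array([[c["fx"],0,c["cx"]],[0,c["fy"],c["cy"]],[0,0,1]])@np.c_[c["R"],c["t"]]
X=cv2.triangulatePoints(P(A),P(B),np.array([[301.,66],[323,66]]).T,np.array([[302.5,87],[346,87]]).T);X=(X[:3]/X[3]).T;print(X.round(4))
p,r=fit([(A,[(-85,12,28),(-85,-12,28),(45,12,28),(45,-12,28),(230,58,17),(230,-58,17)],[(323,66),(301,66),(324,194),(302,194),(361,331),(270,331)]),
(B,[(-85,12,28),(-85,-12,28)],[(346,87),(302.5,87)])],[.45,.3,0,-1.54]);print(p,r.round(1).tolist())
o=robot.observe();print(o["tool_pos"],rel(o,[p[0],p[1],.005],Ro.from_euler("xyz",[np.pi,0,p[3]+np.pi])))
E
```

```text
[[0.4349 0.3907 0.0199]
 [0.4573 0.3913 0.0188]]
[ 0.44839513  0.30609763 -0.00344998 -1.53946034] [[0.8, -0.6], [-2.2, -0.3], [0.4, 0.6], [0.1, 0.8], [-0.1, -1.3], [-0.1, -0.4], [1.2, 0.4], [-1.0, 0.1]]
[0.44484731 0.30731346 0.05755412] (array([-0.00119996,  0.00384059,  0.0525339 ]), array([-0.0064193 ,  0.00266613,  0.00371734]))
```

Call:
arm_command(moves=[[[0,0.001,0.015],[0,0,0.003],0.09],[[-0.001,0.002,0.03],[0,0,0.003],0.09],[[-0.001,0.002,0.045],[0,0,0.003],0.09],[[-0.001,0.002,0.052],[0,0,0.003],0.09],[[-0.001,0.002,0.052],[0,0,0.003],0.09]], squeeze=40)

```text
time: 2.2
tool_pos: [0.4498, 0.3072, 0.0094]
tool_rot: [3.141, -0.0, 1.601]
contact_force: [-0.3, 0.0, -0.2]
opening: 0.09
grip_force: 0.0
```

Call:
arm_command(moves=[[[0,0,0],[0,0,0],0.07],[[0,0,0],[0,0,0],0.04],[[0,0,0],[0,0,0],0.015],[[0,0,0],[0,0,0],0.015],[[0,0,0],[0,0,0],0.015]])

```text
time: 2.7
tool_pos: [0.4498, 0.3068, 0.009]
tool_rot: [3.141, -0.0, 1.601]
contact_force: [-0.5, -0.0, -0.3]
opening: 0.0547
grip_force: 0.0
```

Call:
arm_command(moves=[[[0,0,0],[0,0,0],0.015],[[0,0,0],[0,0,0],0.015],[[0,0,0],[0,0,0],0.015],[[0,0,0],[0,0,0],0.015],[[0,0,0],[0,0,0],0.015]])

```text
time: 3.2
tool_pos: [0.4493, 0.3067, 0.0087]
tool_rot: [-3.141, 0.0, 1.601]
contact_force: [-1.5, 0.1, 0.8]
opening: 0.0239
grip_force: 40.0
```

Call:
arm_command(moves=[[[0,0,0],[0,0,0],0.04],[[0,0,0],[0,0,0],0.04],[[0,0,0.003],[0,0,0],0.04],[[0,0,0.005],[0,0,0],0.04],[[0,0,0.005],[0,0,0],0.04]])

```text
time: 3.7
tool_pos: [0.4495, 0.3066, 0.0033]
tool_rot: [-3.141, 0.0, 1.601]
contact_force: [-0.3, -0.3, 0.5]
opening: 0.0401
grip_force: 0.0
```

Call:
arm_command(moves=[[[0,0,0],[0,0,0],0.015],[[0,0,0],[0,0,0],0.015],[[0,0,0],[0,0,0],0.015],[[0,0,0],[0,0,0],0.015],[[0,0,0],[0,0,0],0.015]], squeeze=50)

```text
time: 4.2
tool_pos: [0.4497, 0.3067, 0.0038]
tool_rot: [3.141, -0.0, 1.601]
contact_force: [-0.1, -0.2, -0.2]
opening: 0.0239
grip_force: 50.0
```

Call:
arm_command(moves=[[[0,0,-0.015],[0,0,0],0.015],[[0,0,-0.035],[0,0,0],0.015],[[0,0,-0.055],[0,0,0],0.015],[[0,0,-0.075],[0,0,0],0.015],[[0,0,-0.085],[0,0,0],0.015]])

```text
time: 4.7
tool_pos: [0.4501, 0.307, 0.0901]
tool_rot: [3.14, -0.001, 1.601]
contact_force: [-0.6, 0.3, -3.3]
opening: 0.024
grip_force: 50.0
```

```bash
python3 - <<'E'
from h import *; from cell import robot
o=robot.observe();print(o)
E
```

```text
{'time': 4.7, 'qpos': array([4.57813511e-01, 5.22275110e-01, 1.65117949e+00, 3.79330813e-05,
       9.66349815e-01, 4.27714202e-01]), 'qvel': array([ 1.62718726e-03, -1.16906764e-01, -7.61088772e-02,  1.02331660e-04,
        2.08567815e-01,  8.79293056e-04]), 'joint_efforts': array([ 7.86731089e-02, -4.87762284e+01, -2.03345883e+01,  7.00246892e-02,
        2.96160160e-02, -2.79543303e-03]), 'tool_pos': array([0.45013205, 0.30697476, 0.09005767]), 'tool_rot': array([ 3.13997847e+00, -7.70181842e-04,  1.60087473e+00]), 'contact_force': array([-0.5817677 ,  0.26759311, -3.30878858]), 'torque': array([-0.1007168 ,  0.04789464, -0.01609036]), 'grip_force': 49.99680697917938, 'opening': 0.023988344873049603}
```

```bash
python3 - <<'E'
from h import *
# q2,q3,x,y,z
D=np.array([[.342730,1.525024,.168825,.496677,.226039],[.302695,1.582346,.339068,.371821,.226449],[.368827,1.503938,.451688,.289058,.219689],[.522275,1.651179,.450132,.306975,.090058]])
r=np.hypot(D[:,2],D[:,3]);A=[];b=[]
for (q2,q3,_,_,z),rr in zip(D,r):
    A+=[[np.sin(q2),np.sin(q2+q3),0],[np.cos(q2),np.cos(q2+q3),1]];b+=[rr,z]
s,res,*_=np.linalg.lstsq(np.array(A),np.array(b),rcond=None);print(s,res)
a,bb,e=s
for d in(.3,.36,.4):
  c=d-e
  for t in(-.61,.61):
    f=lambda q:[a*np.sin(q[0])+bb*np.sin(q[0]+q[1])+c*np.sin(np.pi+t)-.44,d+a*np.cos(q[0])+bb*np.cos(q[0]+q[1])+c*np.cos(np.pi+t)-.15]
    q=least_squares(f,[.3,1.8]);print(d,round(c,3),t,q.x.round(2),"q5",round(np.pi+t-q.x.sum(),2),q.cost)
E
```

```text
[ 0.45148828  0.38899548 -0.08403402] [2.32567488e-05]
0.3 0.384 -0.61 [-0.1   2.49] q5 0.14 1.494114330321463e-22
0.3 0.384 0.61 [0.75 1.26] q5 1.74 5.98106771485891e-21
0.36 0.444 -0.61 [-0.16  2.58] q5 0.11 1.5970326432317524e-20
0.36 0.444 0.61 [0.84 1.13] q5 1.79 2.3605853083608294e-18
0.4 0.484 -0.61 [-0.2   2.64] q5 0.1 1.59515649411295e-19
0.4 0.484 0.61 [0.9  1.03] q5 1.83 1.1269591895737796e-16
```

```bash
python3 - <<'E'
from h import *; from cell import robot
import cv2
S,D,A=robot.camera_model("scene"),robot.camera_model("side"),dict(np.load("w1.npz"))
P=lambda c:np.array([[c["fx"],0,c["cx"]],[0,c["fy"],c["cy"]],[0,0,1]])@np.c_[c["R"],c["t"]]
for a,b in[((331.2,126.2),(428,222)),((331.2,126.2),(374,287)),((331.2,126.2),(466,170))]:
    X=cv2.triangulatePoints(P(S),P(A),np.array([a]).T,np.array([b],float).T);X=(X[:3]/X[3]).T
    print(X.round(3),proj(S,X),a,proj(A,X),b)
w=cv2.imread("pics/w1.png")[150:370,330:640]; 
im=robot.read_camera("side"); cv2.imwrite("pics/side1.png",cv2.cvtColor(im,cv2.COLOR_RGB2BGR))
sd=cv2.cvtColor(im,cv2.COLOR_RGB2BGR)[120:280,260:480]
w=cv2.resize(w,None,fx=2,fy=2)[:, :350]; sd=cv2.resize(sd,(440,320)); c=np.zeros((440,790,3),np.uint8); c[:,:350]=w; c[:320,350:]=sd
cv2.imwrite("pics/c3.png",c)
E
```

```text
[[0.542 0.252 0.066]] [[334.35865858 124.23035871]] (331.2, 126.2) [[407.85042758 218.21164225]] (428, 222)
[[0.506 0.209 0.12 ]] [[330.85236353 126.36354462]] (331.2, 126.2) [[376.28356145 287.57555593]] (374, 287)
[[0.575 0.294 0.017]] [[336.79935698 121.97384574]] (331.2, 126.2) [[430.9547514  165.10734673]] (466, 170)
```

View pics/c3.png

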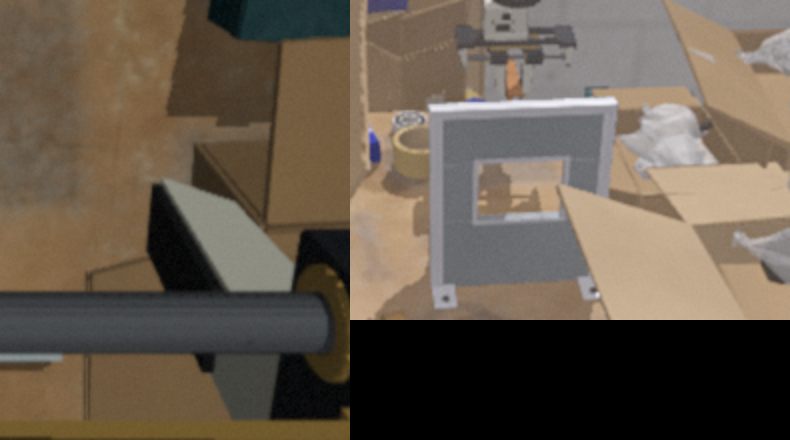

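The crop shows a box-flap corner to the right of the path. It triangulates consistently to (0.506, 0.209, 0.12), so I need the flap's other end and the flap beyond the guard. In this side view the opening is clearly visible, and the gripper holds the scraper behind it.

```bash
python3 - <<'E'
from h import *; from cell import robot
import cv2
S,D,A=robot.camera_model("scene"),robot.camera_model("side"),dict(np.load("w1.npz"))
P=lambda c:np.array([[c["fx"],0,c["cx"]],[0,c["fy"],c["cy"]],[0,0,1]])@np.c_[c["R"],c["t"]]
for px in((363.6,167.4),(350,150)):
    f=lambda X:np.r_[proj(S,X[None])[0]-px,proj(A,X[None])[0,0]-374]
    print(least_squares(f,[.5,.1,.1]).x.round(3))
X=cv2.triangulatePoints(P(S),P(D),np.array([[394.9,218.6]]).T,np.array([[364.4,212.9]]).T);X=(X[:3]/X[3]).T
print(X,proj(S,X),proj(D,X))
# pre-pose : blade at opening x=-xb, roll
o=robot.observe(); print(o["tool_pos"],o["tool_rot"])
E
```

```text
[0.517 0.028 0.117]
[0.511 0.098 0.123]
[[ 0.45911906 -0.20712978  0.23450457]] [[395.23502351 218.29030656]] [[363.99671949 213.09467049]]
[0.4506563  0.30721066 0.09098607] [ 3.13848530e+00 -1.45316497e-03  1.60085882e+00]
```

```bash
cat >> h.py <<'E'
def tgt(xb,roll,g=(.4291,-.0751,.150,-1.510),dy=0,dz=0,yaw=None):
    n=np.array([np.cos(g[3]),np.sin(g[3]),0]);l=np.array([-n[1],n[0],0])
    R=Ro.from_euler("xyz",[roll,0,g[3] if yaw is None else yaw])
    b=np.array(g[:3])+n*xb+l*dy+[0,0,dz]
    return b+R.apply([-.2135,0,-.010]),R*Ro.from_euler("y",np.pi)
E
python3 - <<'E'
from h import *; from cell import robot
o=robot.observe()
for xb,ro in((-.10,0),(-.10,-.6)):
    p,R=tgt(xb,ro);print(p,R.as_euler("xyz"));d,r=rel(o,p,R);print(d.round(4),r.round(3))
E
```

```text
[0.41005209 0.2378208  0.14      ] [3.14159265 0.         1.63159265]
[-0.0681 -0.0425 -0.0492] [ 0.003 -0.001 -0.031]
[0.4044161  0.23747773 0.14174664] [-2.54159265e+00  2.22044605e-16  1.63159265e+00]
[-0.0682 -0.0482 -0.051 ] [ 0.603 -0.011 -0.029]
```

Call:
arm_command(moves=[[[-0.004,-0.01,-0.016],[0.003,0,-0.008],0.015],[[-0.015,-0.02,-0.033],[0.003,0,-0.016],0.015],[[-0.033,-0.03,-0.049],[0.003,0,-0.024],0.015],[[-0.05,-0.037,-0.049],[0.003,0,-0.031],0.015],[[-0.062,-0.042,-0.049],[0.003,0,-0.031],0.015]])

```text
time: 5.25
tool_pos: [0.4087, 0.2425, 0.1373]
tool_rot: [-3.138, 0.0, 1.632]
contact_force: [0.8, -1.1, -2.7]
opening: 0.0239
grip_force: 50.0
```

```bash
python3 - <<'E'
from h import *; from cell import robot
o=robot.observe(); print(o["tool_pos"],o["tool_rot"],o["contact_force"])
for xb,ro in((-.10,0),(-.10,-.3),(-.10,-.6)):
    p,R=tgt(xb,ro);d,r=rel(o,p,R);print(d.round(4),r.round(3))
E
```

```text
[0.40873545 0.24253105 0.13725586] [-3.13770655e+00  2.71643476e-04  1.63176164e+00] [ 0.79465144 -1.09875178 -2.74874677]
[-0.0048  0.001  -0.0027] [-0.004  0.     0.   ]
[-0.0048 -0.0019 -0.0032] [0.296 0.    0.   ]
[-0.0048 -0.0046 -0.0045] [0.596 0.    0.   ]
```

Call:
arm_command(moves=[[[-0.002,0,-0.001],[0.12,0,0],0.015],[[-0.004,-0.001,-0.002],[0.24,0,0],0.015],[[-0.005,-0.003,-0.003],[0.36,0,0],0.015],[[-0.005,-0.004,-0.004],[0.48,0,0],0.015],[[-0.005,-0.005,-0.004],[0.597,0,0],0.015]])

```text
time: 5.75
tool_pos: [0.4054, 0.2381, 0.1412]
tool_rot: [-2.538, -0.0, 1.631]
contact_force: [0.1, 0.2, -4.0]
opening: 0.0238
grip_force: 50.0
```

Call:
arm_command(moves=[[[0,0,0],[0,0,0],0.015],[[0,0,0],[0,0,0],0.015],[[0,0,0],[0,0,0],0.015],[[0,0,0],[0,0,0],0.015],[[0,0,0],[0,0,0],0.015]])

```text
time: 6.25
tool_pos: [0.4047, 0.2384, 0.1426]
tool_rot: [-2.544, -0.0, 1.632]
contact_force: [0.7, 0.3, -2.1]
opening: 0.0235
grip_force: 50.0
```

```bash
python3 - <<'E'
from h import *; from cell import robot
import cv2
o=robot.observe(); print(o["tool_pos"],o["tool_rot"],o["qpos"],o["contact_force"])
p,R=tgt(-.1,-.6);print(rel(o,p,R))
c=np.zeros((560,790,3),np.uint8)
for n,(y0,y1,x0,x1),(Y,X) in(("side",(160,290,270,410),(0,0)),("scene",(120,260,285,400),(0,400))):
    im=cv2.cvtColor(robot.read_camera(n),cv2.COLOR_RGB2BGR);cv2.imwrite(f"pics/{n}2.png",im)
    k=im[y0:y1,x0:x1];f=4 if n=="side" else 3
    f=min(f,390/k.shape[1]); f=2.75 if n=="side" else 3.3
    k=cv2.resize(k,None,fx=f,fy=f,interpolation=cv2.INTER_CUBIC);print(n,k.shape,f);c[Y:Y+k.shape[0],X:X+k.shape[1]]=k
cv2.imwrite("pics/c4.png",c)
E
```

```text
[0.40471785 0.238408   0.14260173] [-2.54401961e+00 -4.86531311e-04  1.63231369e+00] [0.28311615 0.66760277 1.37789252 0.12514156 1.68127065 0.19774909] [ 0.69808636  0.27737633 -2.0890244 ]
(array([-0.00091037,  0.00018459,  0.00090817]), array([2.42678417e-03, 4.52069844e-06, 8.69819632e-04]))
side (358, 385, 3) 2.75
scene (462, 380, 3) 3.3
```

View pics/c4.png

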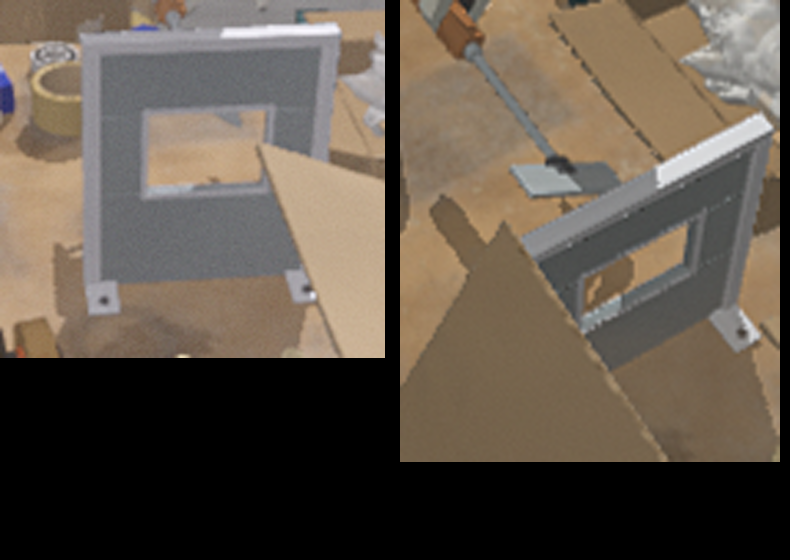

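Left (side): the opening is seen, with only a bit of the blade at its upper right. Right (scene): the rolled blade has corners at crop (512,166), (535,194), (605,165) and (622,190), short of the guard. Next I'll check how well prediction and pixels agree.

```bash
python3 - <<'E'
from h import *; from cell import robot
S,D=robot.camera_model("scene"),robot.camera_model("side")
o=robot.observe();Rt=Ro.from_euler("xyz",o["tool_rot"]);Rs=Rt*Ro.from_euler("y",-np.pi)
og=o["tool_pos"]+Rs.apply([.001,0,-.004])
M=np.array([(195,-58,17),(230,-58,17),(195,58,17),(230,58,17),(230,58,11),(45,-12,28),(45,12,28)])/1e3
u=proj(S,og+Rs.apply(M)); print("scene pred crop",((u-[285,120]+.5)*3.3-.5+[400,0]).round(0).tolist())
u=proj(D,og+Rs.apply(M)); print("side pred crop",((u-[270,160]+.5)*2.75-.5).round(0).tolist())
g=[.4291,-.0751,0,-1.510]
G=np.array([(10,115,272),(-10,115,272),(10,-115,272),(-10,-115,272),(6,-55,193),(6,55,193),(6,-55,107),(6,55,107)])/1e3
u=proj(S,place(g,G)); print("G scene",((u-[285,120]+.5)*3.3-.5+[400,0]).round(0).tolist())
u=proj(D,place(g,G)); print("G side",((u-[270,160]+.5)*2.75-.5).round(0).tolist())
E
```

```text
scene pred crop [[510.0, 164.0], [533.0, 194.0], [606.0, 160.0], [627.0, 188.0], [624.0, 193.0], [467.0, 36.0], [487.0, 37.0]]
side pred crop [[144.0, 55.0], [148.0, 72.0], [237.0, 108.0], [242.0, 126.0], [239.0, 130.0], [170.0, 2.0], [188.0, 13.0]]
G scene [[775.0, 126.0], [759.0, 108.0], [517.0, 259.0], [502.0, 239.0], [581.0, 274.0], [698.0, 213.0], [579.0, 328.0], [689.0, 269.0]]
G side [[341.0, 32.0], [336.0, 22.0], [82.0, 41.0], [80.0, 30.0], [148.0, 114.0], [268.0, 109.0], [147.0, 192.0], [262.0, 187.0]]
```

Call:
arm_command(moves=[[[-0.015,0,0.001],[0,0,0],0.015],[[-0.03,0,0.001],[0.002,0,0.001],0.015],[[-0.045,0,0.001],[0.002,0,0.001],0.015],[[-0.058,0,0.001],[0.002,0,0.001],0.015],[[-0.067,0,0.001],[0.002,0,0.001],0.015]])

```text
time: 6.85
tool_pos: [0.4086, 0.1697, 0.141]
tool_rot: [-2.54, 0.001, 1.629]
contact_force: [-0.3, 0.1, -2.1]
opening: 0.0238
grip_force: 50.0
```

Call:
arm_command(moves=[[[0,0,0],[0,0,0],0.015],[[0,0,0],[0,0,0],0.015],[[0,0,0],[0,0,0],0.015],[[0,0,0],[0,0,0],0.015],[[0,0,0],[0,0,0],0.015]])

```text
time: 7.35
tool_pos: [0.4083, 0.1717, 0.1409]
tool_rot: [-2.54, 0.0, 1.632]
contact_force: [0.4, -0.5, -3.1]
opening: 0.0237
grip_force: 50.0
```

```bash
python3 - <<'E'
from h import *; from cell import robot
import cv2
S,D=robot.camera_model("scene"),robot.camera_model("side")
o=robot.observe(); print(o["tool_pos"],o["tool_rot"],o["contact_force"])
p,R=tgt(-.033,-.6);print(rel(o,p,R))
a=cv2.cvtColor(robot.read_camera("side"),cv2.COLOR_RGB2BGR);b=cv2.cvtColor(robot.read_camera("scene"),cv2.COLOR_RGB2BGR)
cv2.imwrite("pics/side3.png",a);cv2.imwrite("pics/scene3.png",b)
A=cv2.resize(a[190:240,315:377],None,fx=6.4,fy=6.4,interpolation=cv2.INTER_CUBIC);B=cv2.resize(b[165:225,325:385],None,fx=6.4,fy=6.4,interpolation=cv2.INTER_CUBIC)
c=np.zeros((390,790,3),np.uint8);c[:A.shape[0],:A.shape[1]]=A;c[:B.shape[0],402:402+B.shape[1]]=B;cv2.imwrite("pics/c5.png",c)
Rs=Ro.from_euler("xyz",o["tool_rot"])*Ro.from_euler("y",-np.pi);og=o["tool_pos"]+Rs.apply([.001,0,-.004])
M=np.array([(195,-58,17),(230,-58,17),(195,58,17),(230,58,17),(230,-58,11),(230,58,11)])/1e3
print("side",((proj(D,og+Rs.apply(M))-[315,190]+.5)*6.4-.5).round(0).tolist())
print("scene",((proj(S,og+Rs.apply(M))-[325,165]+.5)*6.4-.5+[402,0]).round(0).tolist())
G=np.array([(sx*6,sy*55,z) for sx in(-1,1) for sy in(-1,1) for z in(107,193)])/1e3
print("Gside",((proj(D,place([.4291,-.0751,0,-1.51],G))-[315,190]+.5)*6.4-.5).round(0).tolist())
print("Gscene",((proj(S,place([.4291,-.0751,0,-1.51],G))-[325,165]+.5)*6.4-.5+[402,0]).round(0).tolist())
E
```

```text
[0.40834634 0.17168701 0.14087978] [-2.53963192e+00  3.59785342e-04  1.63172769e+00] [ 0.36659487 -0.47742816 -3.12141121]
(array([-0.00109236, -0.00042946, -0.0007562 ]), array([-1.96070905e-03,  3.73101089e-04, -9.20653289e-05]))
side [[64.0, 17.0], [74.0, 61.0], [287.0, 144.0], [301.0, 189.0], [65.0, 72.0], [292.0, 200.0]]
scene [[442.0, 144.0], [487.0, 205.0], [625.0, 131.0], [670.0, 188.0], [480.0, 215.0], [663.0, 198.0]]
Gside [[51.0, 239.0], [54.0, 57.0], [317.0, 227.0], [330.0, 47.0], [54.0, 255.0], [58.0, 73.0], [322.0, 243.0], [336.0, 62.0]]
Gscene [[479.0, 328.0], [483.0, 223.0], [692.0, 214.0], [708.0, 105.0], [494.0, 349.0], [498.0, 245.0], [707.0, 234.0], [724.0, 126.0]]
```

View pics/c5.png

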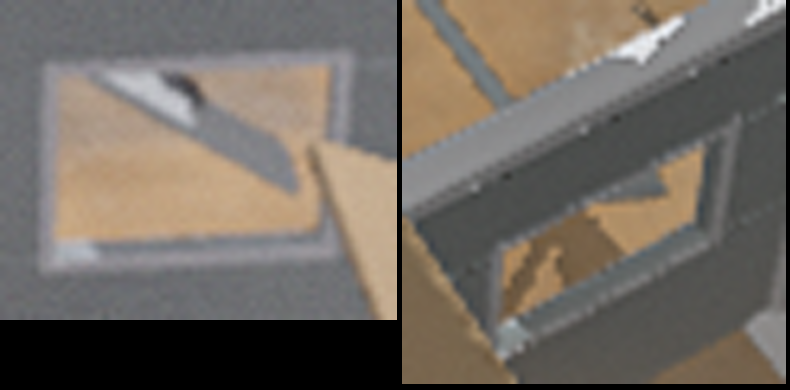

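Side crop: the rolled blade sits behind the opening, its lower edge running (95,78)→(297,193) and its right tip near (296,193). The opening's inner edges are at x≈57–330 and y≈70–240. I'll measure these edges at subpixel accuracy against the prediction.

```bash
python3 - <<'E'
from h import *; from cell import robot
import cv2
D=robot.camera_model("side");o=robot.observe()
im=cv2.imread("pics/side3.png").astype(float); s=im[...,2]-im[...,0]
def cross(v,th=30):
    i=np.where((v[:-1]<th)!=(v[1:]<th))[0]; return [round(float(k+(th-v[k])/(v[k+1]-v[k])),2) for k in i]
print("cols: rows of crossings (from 190)")
for u in range(326,368,4): print(u,[190+c for c in cross(s[190:240,u])])
for v in (205,210,215,220,224): print("row",v,[310+c for c in cross(s[v,310:375])])
Rs=Ro.from_euler("xyz",o["tool_rot"])*Ro.from_euler("y",-np.pi);og=o["tool_pos"]+Rs.apply([.001,0,-.004])
e=proj(D,og+Rs.apply(np.array([(230,-58,11),(230,58,11),(230,58,17)])/1e3));print("blade",e.round(2).tolist())
print("pred low edge",[(u,round(float(np.interp(u,e[:2,0],e[:2,1])),2)) for u in range(326,362,4)])
G=np.array([(-6,-55,107),(-6,55,107),(6,-55,193),(6,55,193),(6,-55,107),(-6,-55,193),(6,55,107),(-6,55,193)])/1e3
print("G",proj(D,place([.4291,-.0751,0,-1.51],G)).round(2).tolist())
E
```

```text
cols: rows of crossings (from 190)
326 [202.17, 226.95]
330 [203.94, 227.07999999999998]
334 [205.81, 227.0]
338 [208.45, 226.57]
342 [210.28, 226.57]
346 [201.5, 203.33, 212.15, 226.24]
350 [201.12, 204.6, 214.41, 226.03]
354 [201.33, 208.38, 216.53, 225.89]
358 [200.88, 211.04, 218.74, 225.62]
362 [200.18, 225.54]
366 [200.71, 203.33, 211.76, 221.0]
row 205 [324.55, 332.38, 350.5, 365.75]
row 210 [324.45, 341.17, 356.8, 364.93]
row 215 [323.48, 351.53, 360.26]
row 220 [323.34]
row 224 [323.33, 364.42, 367.25]
blade [[324.7, 200.89], [360.24, 220.8], [361.62, 219.18]]
pred low edge [(326, 201.62), (330, 203.86), (334, 206.1), (338, 208.34), (342, 210.59), (346, 212.83), (350, 215.07), (354, 217.31), (358, 219.55)]
G [[322.54, 226.86], [364.12, 225.03], [323.58, 201.0], [367.05, 199.3], [323.01, 229.46], [323.08, 198.55], [364.93, 227.59], [366.19, 196.88]]
```

Prediction and image agree to about 0.3 px; the blade is roughly 1 mm high relative to the opening. Inserting, with a small downward correction.

```bash
python3 - <<'E'
from h import *; from cell import robot
o=robot.observe()
for xb in(-.033,0,.02,.06):
    p,R=tgt(xb,-.61,dz=-.001,dy=.0005);d,r=rel(o,p,R);print(d.round(4),r.round(3))
E
```

```text
[-0.0009  0.0004 -0.0002] [ 0.008  0.    -0.   ]
[-0.0339  0.0004 -0.0002] [ 0.008  0.    -0.   ]
[-0.0539  0.0005 -0.0002] [ 0.008  0.    -0.   ]
[-0.0939  0.0005 -0.0002] [ 0.008  0.    -0.   ]
```

Call:
arm_command(moves=[[[-0.004,0,0],[0.006,0,0],0.015],[[-0.01,0,0],[0.006,0,0],0.015],[[-0.016,0,0],[0.006,0,0],0.015],[[-0.022,0,0],[0.006,0,0],0.015],[[-0.028,0,0],[0.006,0,0],0.015]])

```text
time: 7.95
tool_pos: [0.4102, 0.1426, 0.1409]
tool_rot: [-2.534, 0.0, 1.631]
contact_force: [0.3, -0.3, -2.3]
opening: 0.0237
grip_force: 50.0
```

```bash
python3 - <<'E'
from h import *; from cell import robot
o=robot.observe();print(o["contact_force"],o["torque"])
for xb in(0,.06):
    p,R=tgt(xb,-.61,dz=-.001,dy=.0005);d,r=rel(o,p,R);print(d.round(4),r.round(3))
E
```

```text
[ 0.28257611 -0.26374252 -2.27138187] [-0.06133375 -0.49582727 -0.10004271]
[-0.005   0.0004 -0.0001] [ 0.002 -0.    -0.001]
[-0.065   0.0005 -0.0002] [ 0.002 -0.    -0.001]
```

Call:
arm_command(moves=[[[-0.006,0,0],[0,0,0],0.015],[[-0.014,0,0],[0,0,0],0.015],[[-0.022,0,0],[0,0,0],0.015],[[-0.03,0,0],[0,0,0],0.015],[[-0.038,0,0],[0,0,0],0.015]])

```text
time: 8.45
tool_pos: [0.4125, 0.1047, 0.141]
tool_rot: [-2.534, 0.0, 1.631]
contact_force: [0.6, -0.9, -3.0]
opening: 0.0238
grip_force: 50.0
```

Call:
arm_command(moves=[[[-0.008,0,0],[0,0,0],0.015],[[-0.016,0,0],[0,0,0],0.015],[[-0.022,0,0],[0,0,0],0.015],[[-0.027,0,0],[0,0,0],0.015],[[-0.027,0,0],[0,0,0],0.015]])

```text
time: 8.95
tool_pos: [0.4141, 0.0779, 0.141]
tool_rot: [-2.534, 0.001, 1.63]
contact_force: [-0.7, -0.7, -2.9]
opening: 0.0237
grip_force: 50.0
```

```bash
python3 - <<'E'
from h import *; from cell import robot
o=robot.observe();print(o["contact_force"],o["torque"],o["opening"])
for ro in(-.61,-.3,0):
    p,R=tgt(.06,ro,dz=-.001,dy=.0005);d,r=rel(o,p,R);print(d.round(4),r.round(3))
E
```

```text
[-0.71750171 -0.74831633 -2.89606986] [-0.0486479  -0.54213145 -0.00214903] 0.023692200755956495
[-0.0001  0.0004 -0.0001] [ 0.002 -0.    -0.001]
[-0.0001  0.0035 -0.0006] [-0.308 -0.    -0.001]
[-0.0001  0.0062 -0.0019] [-0.608  0.    -0.001]
```

The blade is through with no contact. Rolling it level again.

Call:
arm_command(moves=[[[0,0.001,0],[-0.12,0,0],0.015],[[0,0.002,0],[-0.24,0,0],0.015],[[0,0.004,-0.001],[-0.36,0,0],0.015],[[0,0.005,-0.001],[-0.48,0,0],0.015],[[0,0.006,-0.002],[-0.608,0,0],0.015]])

```text
time: 9.45
tool_pos: [0.4201, 0.0791, 0.1396]
tool_rot: [3.136, 0.0, 1.631]
contact_force: [-0.1, -0.1, -1.5]
opening: 0.024
grip_force: 50.0
```

Call:
arm_command(moves=[[[0,0,0],[0,0,0],0.015],[[0,0,0],[0,0,0],0.015],[[0,0,0],[0,0,0],0.015],[[0,0,0],[0,0,0],0.015],[[0,0,0],[0,0,0],0.015]])

```text
time: 9.95
tool_pos: [0.4206, 0.0788, 0.1388]
tool_rot: [-3.14, 0.0, 1.631]
contact_force: [-0.8, 0.3, -2.5]
opening: 0.0235
grip_force: 50.0
```

```bash
python3 - <<'E'
from h import *; from cell import robot
import cv2
D=robot.camera_model("side");o=robot.observe();print({k:np.round(o[k],3) for k in("contact_force","torque","qvel","grip_force","opening")})
p,R=tgt(.06,0,dz=-.001,dy=.0005);print(rel(o,p,R))
a=cv2.cvtColor(robot.read_camera("side"),cv2.COLOR_RGB2BGR);b=cv2.cvtColor(robot.read_camera("scene"),cv2.COLOR_RGB2BGR)
A=cv2.resize(a[160:320,280:410],None,fx=3,fy=3);B=cv2.resize(b[130:290,300:430],None,fx=3,fy=3)
cv2.imwrite("pics/c6.png",np.hstack([A,B]))
Rs=Ro.from_euler("xyz",o["tool_rot"])*Ro.from_euler("y",-np.pi);og=o["tool_pos"]+Rs.apply([.001,0,-.004])
print(((proj(D,og+Rs.apply(np.array([(230,-58,11),(230,58,11),(195,-58,17),(195,58,17)])/1e3))-[280,160])*3).round())
E
```

```text
{'contact_force': array([-0.841,  0.344, -2.52 ]), 'torque': array([-0.1  ,  0.041,  0.056]), 'qvel': array([ 0.001, -0.007,  0.01 ,  0.002, -0.006,  0.001]), 'grip_force': np.float64(49.997), 'opening': np.float64(0.024)}
(array([-0.00064254, -0.00039866, -0.00022326]), array([-0.00145506,  0.00036714, -0.00073148]))
[[136. 218.]
 [278. 212.]
 [132. 188.]
 [270. 182.]]
```

View pics/c6.png

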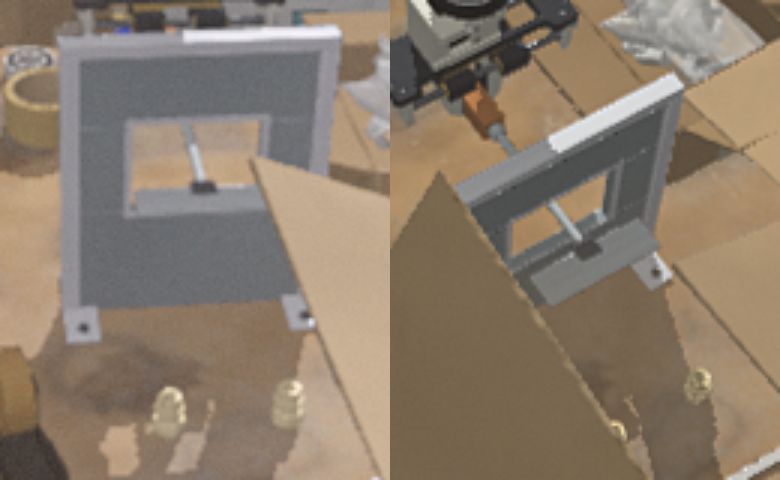

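The blade is level on the far side: its left end in the side view is at about (132–136, 188–218), matching the prediction. The rod passes through the middle of the opening, the fittings are undisturbed, and the arm is still, so I'm handing in.

```bash
python3 -c "
from cell import robot
print(robot.hand_in())"
```

```text
the job is handed in; nothing more can be done
None
```

The scraper is through the opening and held level about 60 mm past the guard, with no sign of contact in the force readings; I handed the job in at about 10 s, and no verdict came back.

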